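# Offer the ball dish up to the grooved block in the vise

## Task

Pick up the steel dish by its wooden arch handle and turn it level through about a quarter turn, keeping the loose steel ball in the middle, so that its spout points along the groove of the brass block in the vise. Bring it in until the tip of the spout is over the nearer end of that groove (the end facing the middle of the workboard), just above the brass and in line with the groove, without touching the vise or disturbing the other things. Finish while still holding the dish there by its handle, level and steady; do not put it down, let go or roll the ball out.

Things in the scene. Friction and masses are not known exactly. Their poses are not given: they have to be found in the camera images.
- dish_handle (a point): Centre of the wooden grip bar on top of the dish's arch handle: 14 mm thick (dish x), 72 mm long (dish y), 18 mm high, centre 97 mm above the foot plane, over the dish's middle, carried at its two ends by thin wire legs in the plane x = 0. Axes of the dish: z up, -x from the middle to the spout. Grip it across the 14 mm.
- dish_middle (a point): Centre of the dish's upper surface, 10 mm above the foot plane and 87 mm below the handle point; axes of the dish (z up, -x towards the spout). The dish is lined with thin cork; a flat about 8 mm in radius lies here, sloping up beyond.
- spout_tip (a point): Middle of the underside of the tip of the dish's spout, a small channel 34 mm wide over its sides: 100 mm from the dish's middle along the dish's -x, 27.5 mm above the foot plane (69.5 mm below the handle point). Axes of the dish.
- ball_center (a point): Centre of the loose steel ball, 22 mm in diameter, 43 g, resting in the middle of the dish; it rolls on the cork lining, which brakes it; brisk moves make it climb the slope.
- vise: Small swivel vise bolted to the board, left or right of the dish; origin at the centre of its underside, z up. Holds a brass block 42 (x) by 80 (y) by 35 mm over the origin, top 95 mm above the board, with an open groove 26 mm wide, 8 mm deep along its whole top, along the vise's y (roughly the robot's y). All else of the vise is under 84 mm high; screw reaches 100 mm along +x; base 104 mm across.
- groove_end_a (a point): End of the groove at the vise's -y side: on the groove's centre line, at the level of the block's top (95 mm above the board). It is the nearer end when the vise stands at the robot's left (+y). Axes of the vise.
- groove_end_b (a point): End of the groove at the vise's +y side, likewise. It is the nearer end when the vise stands at the robot's right (-y).
- iron_stand: Bystander, fixed: cool soldering iron in a coiled steel stand, base 150 mm by 85 mm, the iron's handle rises to 190 mm, leaning to +x; stands on the other side of the dish from the vise. Origin at the centre of its underside.
- heat_sink: Bystander, loose: green finned heat sink, 70 by 90 by 34 mm, origin at the centre of its underside.
- spreader: Bystander, loose: white nylon antenna spreader, a flat bar 204 mm long (y) with square eyes, 10 mm high, origin at the centre of its underside.
- crimper: Bystander, loose: chrome crimping tool, about 195 mm long (x), 20 mm high, lying on the board; origin under its middle.
- dish: Loose shallow steel plate (about 280 g), 150 mm across, its sides sloping about 19 degrees, on three small feet on the workboard; rim 29 mm above the foot plane. Origin at the centre of its foot plane, z up, -x towards the spout, which at the start points roughly at the robot. The loose ball lies in its middle.

How it is judged:
At the end, for the whole second after the job is handed in: Dish held by its handle, at rest and clear of the vise: spout tip within 15 mm (horizontally) of the groove end facing mid-board, 3 to 50 mm above the block, pointing along the groove into it within 0.17 rad; dish level within 0.12 rad; ball within 18 mm of the middle (((world y of vise above 0 m and horizontal distance between spout_tip and groove_end_a below 0.015 m and y of dish_middle in the frame of vise below -0.1 m) or (world y of vise below 0 m and horizontal distance between spout_tip and groove_end_b below 0.015 m and y of dish_middle in the frame of vise above 0.1 m)) and z of spout_tip in the frame of vise between 0.098 and 0.145 m and angle between the x axis of spout_tip and the y axis of vise, either way round below 0.17 rad and angle between dish_middle's own z axis and vertical below 0.12 rad and distance between ball_center and dish_middle below 0.021 m and contact force between the fingers and dish above 1 N and distance between the grasp point and dish_handle below 0.04 m and contact force between dish and vise below 0.1 N and linear speed of dish below 0.03 m/s and angular speed of dish below 0.15 rad/s); the arm keeps its last pose, push and grip.
It fails at once if the ball strays more than about 28 mm from the dish's middle (distance between ball_center and dish_middle above 0.031 m).
It fails at once if the dish is tipped by more than 0.2 rad (angle between dish_middle's own z axis and vertical above 0.2 rad).
It fails at once if the vise is struck (contact force between any of dish, the arm and vise above 0.5 N).
It fails at once if a bystander is disturbed (distance of any of heat_sink, spreader, crimper from where it was at the start of the episode above 0.02 m or contact force between any of the arm, dish and iron_stand above 2 N).
It also fails if it takes over 48 s, if anything falls off the work surface, if the arm or the gripper's body presses on something with over 40 N, if the wrist force passes 120 N, or if a joint passes its speed limit or range.

## Robot

A 6-joint arm with a two-finger parallel gripper is mounted at the origin on the work surface. World frame = base frame: x ahead of the robot, y to its left, z up, the work surface at z = 0. Lengths are in m, angles in rad, forces in N, time in s.
With the tool pointing down it reaches from about 0.35 to 0.775 m from the base axis. Payload 7.3 kg.
Tool frame: the origin (TCP) lies at the centre of the arm's flange, where the gripper is bolted on; the fingertips stand 178 mm ahead of it and the grasp point (between the pads) lies 159 mm ahead of it; z points along the fingers, y is the line along which they close (so a half turn about z gives the same grasp; the last joint's range is limited). The gripper opens to 92 mm and grips with 3 to 60 N. Pads are 19 mm wide; open, the fingers measure 130 mm over their backs; the gripper's body (75 mm by 190 mm) begins 47 mm behind the grasp point.
Start: joints at [1.055, 0.342, 1.524, -0, 1.275, -0.146], TCP at [0.19, 0.49, 0.405] pointing down, gripper open.
Joint ranges: [-2.53, 2.53], [-0.77, 2.02], [0.04, 2.7], [-1, 4.14], [0.28, 2.66], [-3.11, 3.11]. Speed limits (rad/s): [2.57, 2.57, 3.14, 3.14, 3.14, 3.14].

## Interface

Orientations are given as [roll, pitch, yaw] about the fixed x, y, z axes, in that order (R = Rz(yaw) Ry(pitch) Rx(roll)).
In Python, from cell import telemetry, vision, ticket gives the robot as it stands.
- The arm moves only by the shell command python3 -m crank 'ROWS' [FORCE]. ROWS is JSON, a list of rows, each a list of 5 numbers: the gripper command: -1 is shut, 1 is fully open, values between are in proportion, then the shift along the tool's x, y, z in mm, then the turn about the tool's z in rad. In form: [[fingers, dx, dy, dz, roll], ...]. A call has 1 to 12 rows; each row is the pose to reach, as a shift and turn from the pose commanded when the call began, along the tool's axes at that moment; what a row does not reach only later rows make up. A row lasts 1/12 s, in which the tool goes at most 41.7 mm and 7.16 degrees, less where a joint would pass 70% of its speed; a pose out of reach is approached as far as the arm can. A call with a gripper value outside its range is refused whole. The fingers move at their own pace and stop on an object; FORCE is the grip in N (left out, the last holds). Time passes only in rows, so rows that repeat a pose let the fingers close. It gives the time, the measured TCP pose, the force, the opening and the grip force at its end, in the units of the state.
- telemetry.observe(): the state, without advancing time (a new reading comes with each control period).
- vision.read_camera(name): name is "side" or "top"; returns (picture, depth): 384x512x3 uint8, red, green, blue; 384x512 float32, m along the optical axis (not along the pixel's ray), 0 where there is no reading.
- vision.get_calibration(name): a dict with "camera_matrix" (3x3 intrinsics, pixels), "rvec" (rotation vector, rad) and "tvec" (3), from world to camera coordinates, as OpenCV has them. Camera axes: x right, y down, z forward; pixel columns grow to the right and rows downward; lengths in m; the calibration is good to about 2 mm. A picture is of the moment at which its call begins. get_calibration takes no time and is no camera call.
- ticket.hand_in(): hands the job in; it is judged then, once.
The state is a dict: "time": time; "qpos": joint angles; "qvel": joint speeds; "joint_efforts": joint torques, N m; "tool_pos": TCP position; "tool_rot": TCP orientation; "contact_force": force on the tool from outside, world axes, zero at the start; "torque": the same for the moment, N m; "opening": finger opening in m; "grip_force": force on a finger pad.
Only numpy, scipy, OpenCV 4.12 (cv2) and the standard library are available. Lean on these libraries where they do the work, as an engineer would, in place of code of your own. Each camera call takes 0.05 s, during which the arm holds its last target. There are 200 camera calls.

## Working session

There is one attempt and no reset: what is moved stays moved. The work goes in short steps, Python scripts to look and compute and a shell command to move; the robot and the scene stay as the last step left them, time stands still between calls to the robot, and variables do not carry over. Pictures are saved under pics/ and viewed, at most 10 in all, crops included, and the job is handed in when it is done.

```bash
mkdir -p pics
cat > h.py <<'E'
import numpy as np, cv2
from cell import telemetry, vision, ticket
def cam(n):
    c=vision.get_calibration(n); R=cv2.Rodrigues(np.array(c["rvec"],float))[0]
    return np.array(c["camera_matrix"],float),R,np.array(c["tvec"],float).ravel()
def cloud(n,depth):
    K,R,t=cam(n); v,u=np.mgrid[:depth.shape[0],:depth.shape[1]]
    p=np.stack([(u-K[0,2])/K[0,0]*depth,(v-K[1,2])/K[1,1]*depth,depth],-1)
    return (p-t)@R   # world
def proj(n,P):
    K,R,t=cam(n); q=K@(R@np.array(P,float)+t); return q[:2]/q[2]
E
python3 - <<'E'
from h import *
for n in("top","side"):
    p,d=vision.read_camera(n); np.savez(f"pics/{n}0.npz",p=p,d=d); cv2.imwrite(f"pics/{n}0.png",p[:,:,::-1])
    K,R,t=cam(n); print(n,K.round(1).tolist(),(-R.T@t).round(3),R.round(2).tolist())
s=telemetry.observe(); print(s)
E
```

```text
top [[484.3, 0.0, 257.6], [0.0, 484.3, 190.8], [0.0, 0.0, 1.0]] [ 0.356 -0.029  1.307] [[-0.02, -1.0, -0.01], [-0.98, 0.02, -0.18], [0.18, 0.0, -0.98]]
side [[353.8, 0.0, 259.1], [0.0, 353.8, 190.9], [0.0, 0.0, 1.0]] [0.523 0.585 0.77 ] [[-1.0, -0.05, -0.01], [-0.03, 0.75, -0.66], [0.04, -0.66, -0.75]]
{'time': 0.1, 'qpos': array([ 1.05501924e+00,  3.42662588e-01,  1.52492355e+00, -2.82945634e-05,
        1.27538452e+00, -1.45993475e-01]), 'qvel': array([-0.00050914, -0.00088105, -0.003487  , -0.00071838, -0.00073497,
       -0.00011466]), 'joint_efforts': array([ 1.85147575e-03, -4.32005632e+01, -2.44695085e+01,  7.20388046e-02,
        5.26151061e-02, -2.58874769e-05]), 'tool_pos': array([0.18966328, 0.48941761, 0.40410862]), 'tool_rot': array([-3.14022538e+00, -1.73695470e-04,  2.77181718e+00]), 'contact_force': array([0.45645238, 0.39348919, 0.43347095]), 'torque': array([-0.03320006, -0.03579132,  0.02692044]), 'grip_force': 0.0, 'opening': 0.0918709944403868}
```

View pics/top0.png

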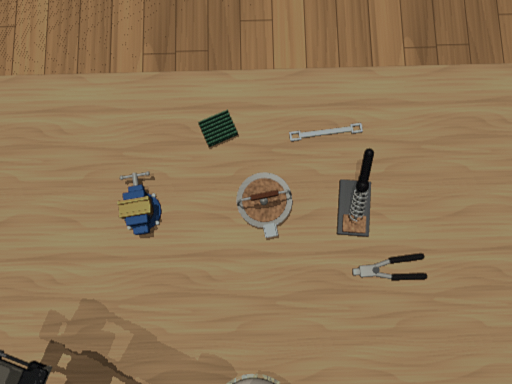

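View pics/side0.png

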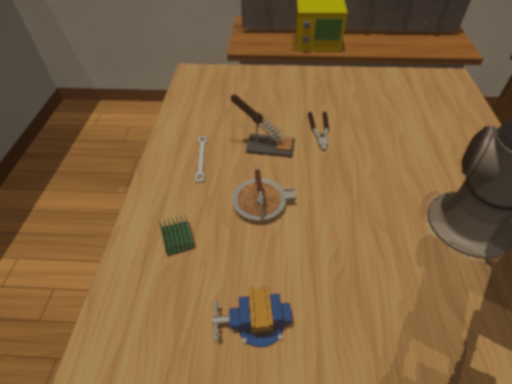

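The top view shows the vise at (137,208), on +y. The dish is at (264,201) with its bar at (265,195) and spout at (271,231). The heat sink is at (218,128) and the iron at (360,200). The side view shows the same layout.

```bash
cat >> h.py <<'E'
def rect(P):   # P Nx2 -> centre, long-axis angle, sizes
    (c,s,a)=cv2.minAreaRect((P*1000).astype(np.float32)); b=cv2.boxPoints((c,s,a))/1000
    e=[b[1]-b[0],b[2]-b[1]]; l=max(e,key=np.linalg.norm)
    return b.mean(0).round(4),round(float(np.arctan2(l[1],l[0])),3),np.round(sorted(map(np.linalg.norm,e)),4)
def plane(n,uv,z):
    K,R,t=cam(n); r=np.c_[uv,np.ones(len(uv))]@np.linalg.inv(K).T@R; C=-R.T@t
    return (C+r*((z-C[2])/r[:,2])[:,None])[:,:2]
E
python3 - <<'E'
from h import *
f=np.load("pics/top0.npz"); p,d=f["p"],f["d"]; W=cloud("top",d); hsv=cv2.cvtColor(p,cv2.COLOR_RGB2HSV)
print("board z",np.median(W[300:330,250:330,2]))
def reg(x0,x1,y0,y1):
    m=np.zeros(d.shape,bool); m[y0:y1,x0:x1]=1; return m
# brass
m=reg(110,165,190,220)&(hsv[...,0]>18)&(hsv[...,0]<35)&(hsv[...,1]>110)&(W[...,2]>.075)
v,u=np.nonzero(m); print("brass",m.sum(),np.percentile(W[m][:,2],[5,50,95]),rect(plane("top",np.c_[u,v],.095)),rect(W[m][:,:2]))
# handle
m=reg(230,300,170,225)&(W[...,2]>.08)
m2=m&(hsv[...,1]>100)
for k in(m,m2):
    v,u=np.nonzero(k); print("handle",k.sum(),np.percentile(W[k][:,2],[5,50,95]),rect(plane("top",np.c_[u,v],.106)),np.median(W[k],0))
# dish
m=reg(225,305,165,245)&(W[...,2]>.012)&(hsv[...,1]<60)
v,u=np.nonzero(m); print("dish rim bbox",u.min(),u.max(),v.min(),v.max())
m=reg(225,305,165,223)&(W[...,2]>.018)&(W[...,2]<.04)&(hsv[...,1]<60)
v,u=np.nonzero(m); P=plane("top",np.c_[u,v],.029); c,r=cv2.minEnclosingCircle((P*1000).astype(np.float32)); print("rim",c,r)
m=reg(255,285,228,245)&(W[...,2]>.012)&(hsv[...,1]<60)
v,u=np.nonzero(m); P=plane("top",np.c_[u,v],.035); print("spout",P.mean(0),P[:,0].min(),P[:,1].min(),P[:,1].max())
for n,b in dict(sink=(195,245,105,152),iron=(335,380,145,240),spread=(285,368,120,145)).items():
    m=reg(*b)&(W[...,2]>.006); print(n,W[m].min(0).round(3),W[m].max(0).round(3),W[m].mean(0).round(3))
s=cv2.resize(p[160:250,100:310],None,fx=3.8,fy=3.8,interpolation=cv2.INTER_CUBIC); cv2.imwrite("pics/c0.png",s[:,:,::-1])
E
```

```text
board z -0.0005541625081957463
brass 513 [0.08320393 0.08870838 0.09723336] (array([0.543 , 0.2887], dtype=float32), -1.427, array([0.0437, 0.0815], dtype=float32)) (array([0.4756, 0.1421], dtype=float32), 1.144, array([0.0754, 0.41  ], dtype=float32))
handle 244 [0.09415643 0.10406033 0.11031977] (array([ 0.5554, -0.05  ], dtype=float32), 1.466, array([0.1155, 0.155 ], dtype=float32)) [ 0.56267518 -0.03817024  0.10406033]
handle 179 [0.09688767 0.10511504 0.23002647] (array([ 0.5466, -0.0491], dtype=float32), 1.466, array([0.0978, 0.155 ], dtype=float32)) [ 0.562937   -0.03837626  0.10511504]
dish rim bbox 236 291 172 236
rim (564.6743774414062, -40.61372375488281) 74.32170867919922
spout [ 0.47668025 -0.05491071] 0.46525740042120106 -0.07315021295998343 -0.03663455194922707
sink [ 0.356 -0.029  0.006] [0.833 0.146 1.307] [0.766 0.081 0.033]
iron [ 0.356 -0.361  0.006] [ 0.712 -0.029  1.307] [ 0.549 -0.278  0.062]
spread [ 0.356 -0.324  0.006] [ 0.787 -0.029  1.307] [ 0.743 -0.212  0.05 ]
```

View pics/c0.png

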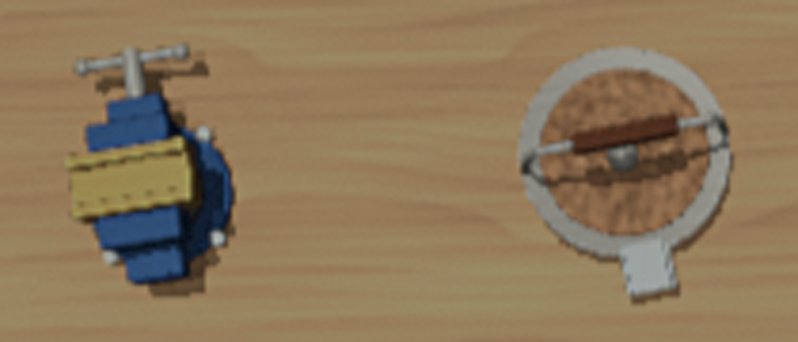

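```bash
cat >> h.py <<'E'
from scipy.spatial.transform import Rotation as Ro
def delta(g,yaw):  # grasp-point target & tool yaw -> dx,dy,dz mm, roll, from measured pose
    s=telemetry.observe(); R=Ro.from_euler("xyz",s["tool_rot"]).as_matrix()
    e=np.array(g)-(s["tool_pos"]+R[:,2]*.159); D=R.T@e*1000
    Rt=Ro.from_euler("xyz",[np.pi,0,yaw]).as_matrix(); w=Ro.from_matrix(R.T@Rt).as_rotvec()
    print("t",s["time"],"tool",s["tool_pos"].round(4),s["tool_rot"].round(4),"delta",D.round(1),"rotvec",w.round(3))
E
python3 - <<'E'
from h import *
f=np.load("pics/top0.npz"); p,d=f["p"],f["d"]; W=cloud("top",d); hsv=cv2.cvtColor(p,cv2.COLOR_RGB2HSV)
m=np.zeros(d.shape,bool); m[180:215,240:290]=1
m&=(W[...,2]>.085)&(W[...,2]<.125)&(hsv[...,1]>110)&(hsv[...,2]<130)
n,l,st,c=cv2.connectedComponentsWithStats(m.astype(np.uint8)); k=1+np.argmax(st[1:,4]); v,u=np.nonzero(l==k)
P=plane("top",np.c_[u,v],.103); r=rect(P); print(len(u),r,P.mean(0),np.median(W[l==k][:,2]))
print("dish yaw(bar)",r[1]-np.pi/2 if r[1]>0 else r[1]+np.pi/2)
w,V=np.linalg.eigh(np.cov(P.T)); a=V[:,1]; print("pca yaw",np.arctan(a[1]/a[0])%np.pi-np.pi/2)
# brass top-only: bright part
m=np.zeros(d.shape,bool); m[190:222,112:160]=1
m&=(hsv[...,0]>18)&(hsv[...,0]<35)&(hsv[...,1]>90)&(W[...,2]>.082)&(W[...,2]<.11)
v,u=np.nonzero(m); P=plane("top",np.c_[u,v],.095); print("brass",rect(P),P.mean(0)); w,V=np.linalg.eigh(np.cov(P.T)); print(V[:,1])
E
python3 - <<'E'
from h import *
delta([.563,-.038,.20],1.74)
E
```

```text
169 (array([ 0.5639, -0.0406], dtype=float32), -1.404, array([0.0157, 0.0703], dtype=float32)) [ 0.56396082 -0.04053885] 0.10502058683913236
dish yaw(bar) 0.16679632679489664
pca yaw 0.16593358857722063
brass (array([0.5427, 0.2898], dtype=float32), -1.414, array([0.0432, 0.0811], dtype=float32)) [0.54234537 0.28926274]
[-0.14064952  0.99005945]
t 0.1 tool [0.1897 0.4894 0.4041] [-3.1402e+00 -2.0000e-04  2.7718e+00] delta [-538.7 -356.6   45.5] rotvec [-1.000e-03  1.000e-03  1.032e+00]
```

```bash
python3 -m crank '[[1,-40,-27,0,0.1],[1,-80,-53,0,0.2],[1,-120,-80,0,0.3],[1,-155,-103,0,0.4],[1,-190,-126,0,0.5],[1,-225,-149,0,0.6],[1,-260,-172,0,0.7],[1,-295,-195,0,0.8],[1,-330,-219,0,0.9],[1,-365,-242,0,1.0],[1,-400,-265,0,1.035],[1,-435,-288,0,1.035]]'
python3 - <<'E'
from h import *
delta([.564,-.0405,.15],1.737)
E
```

```text
time: 1.1
tool_pos: [0.4793, 0.0794, 0.4046]
tool_rot: [-3.141, -0.0, 1.734]
contact_force: [1.4, 0.6, 0.7]
opening: 0.0917
grip_force: 0.0
t 1.1 tool [0.4793 0.0794 0.4046] [-3.1413e+00 -2.0000e-04  1.7344e+00] delta [-132.2   64.1   95.5] rotvec [-0.    -0.    -0.003]
```

```bash
python3 -m crank '[[1,-30,14,20,0],[1,-58,28,40,0],[1,-86,41,60,0],[1,-105,50,75,0],[1,-115,55,90,0],[1,-115,55,96,0],[1,-115,55,96,0],[1,-115,55,96,0]]'
python3 - <<'E'
from h import *
delta([.564,-.0405,.098],1.737)
p,d=vision.read_camera("side"); cv2.imwrite("pics/s1.png",cv2.resize(p[120:250,200:330],None,fx=4,fy=4,interpolation=cv2.INTER_CUBIC)[:,:,::-1])
E
```

```text
time: 1.77
tool_pos: [0.5515, -0.0222, 0.3088]
tool_rot: [-3.141, -0.001, 1.737]
contact_force: [0.1, -0.1, 0.6]
opening: 0.0916
grip_force: 0.0
t 1.7667 tool [ 0.5515 -0.0222  0.3088] [-3.1406e+00 -7.0000e-04  1.7372e+00] delta [-20.3   9.5  51.7] rotvec [-0.001 -0.001  0.   ]
```

View pics/s1.png

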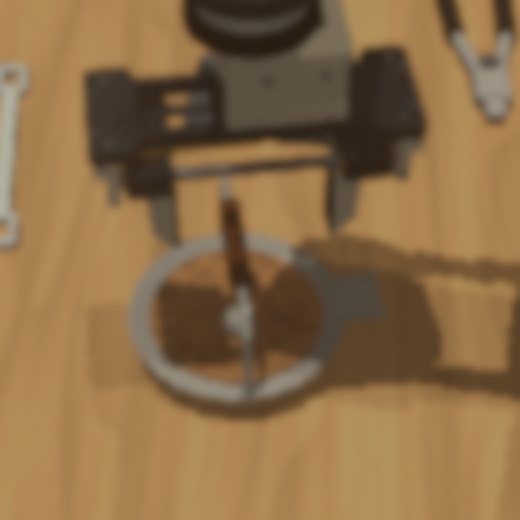

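The picture shows the open fingers straddling the bar, at (165,240) and (340,230), with the bar at (235,245). They still need a small sideways shift before going down.

```bash
python3 -m crank '[[1,-10,5,0,0],[1,-20,9.5,8,0],[1,-20,9.5,20,0],[1,-20,9.5,32,0],[1,-20,9.5,42,0],[1,-20,9.5,49,0],[1,-20,9.5,52,0],[1,-20,9.5,52,0],[1,-20,9.5,52,0]]'
python3 - <<'E'
from h import *
delta([.564,-.0405,.098],1.737)
E
```

```text
time: 2.57
tool_pos: [0.5648, -0.0411, 0.2569]
tool_rot: [3.141, 0.0, 1.737]
contact_force: [-0.2, 0.2, 0.4]
opening: 0.0917
grip_force: 0.0
t 2.5667 tool [ 0.5648 -0.0411  0.2569] [3.1411e+00 1.0000e-04 1.7370e+00] delta [ 0.7 -0.8 -0.1] rotvec [ 0.  0. -0.]
```

```bash
python3 -m crank '[[0,0,0,0,0],[-0.3,0,0,0,0],[-0.5,0,0,0,0],[-0.56,0,0,0,0],[-0.58,0,0,0,0],[-0.6,0,0,0,0],[-0.62,0,0,0,0],[-0.64,0,0,0,0],[-0.66,0,0,0,0],[-0.68,0,0,0,0],[-0.7,0,0,0,0],[-0.72,0,0,0,0]]' 30;python3 -m crank '[[-0.8,0,0,0,0],[-1,0,0,0,0],[-1,0,0,0,0],[-1,0,0,0,0],[-1,0,0,0,0],[-1,0,0,0,0]]' 40
```

```text
time: 3.57
tool_pos: [0.5646, -0.041, 0.2567]
tool_rot: [3.142, -0.0, 1.737]
contact_force: [-0.4, 0.1, 0.6]
opening: 0.0163
grip_force: 0.0
time: 4.07
tool_pos: [0.5645, -0.0411, 0.2566]
tool_rot: [-3.141, -0.0, 1.737]
contact_force: [-1.0, -1.1, 0.3]
opening: 0.0137
grip_force: 40.0
```

```bash
cat >> h.py <<'E'
def snap(name,n="side",P=(.564,-.0405,.06),h=65,k=4):
    p,d=vision.read_camera(n); np.savez(f"pics/{name}.npz",p=p,d=d); u,v=proj(n,P).astype(int); y,x=max(v-h,0),max(u-h,0)
    cv2.imwrite(f"pics/{name}.png",cv2.resize(p[y:v+h,x:u+h],None,fx=k,fy=k,interpolation=cv2.INTER_CUBIC)[:,:,::-1]); print(name,"crop origin",x,y)
E
python3 -m crank '[[-1,0,0,-1,0],[-1,0,0,-2,0],[-1,0,0,-4,0],[-1,0,0,-7,0],[-1,0,0,-11,0],[-1,0,0,-15,0],[-1,0,0,-19,0],[-1,0,0,-22,0],[-1,0,0,-24,0],[-1,0,0,-25,0],[-1,0,0,-25,0]]'; python3 -c "from h import *; snap('s2')"
```

```text
time: 4.98
tool_pos: [0.5646, -0.041, 0.282]
tool_rot: [3.141, 0.0, 1.737]
contact_force: [0.4, 0.3, -2.2]
opening: 0.0132
grip_force: 40.0
s2 crop origin 194 124
```

View pics/s2.png

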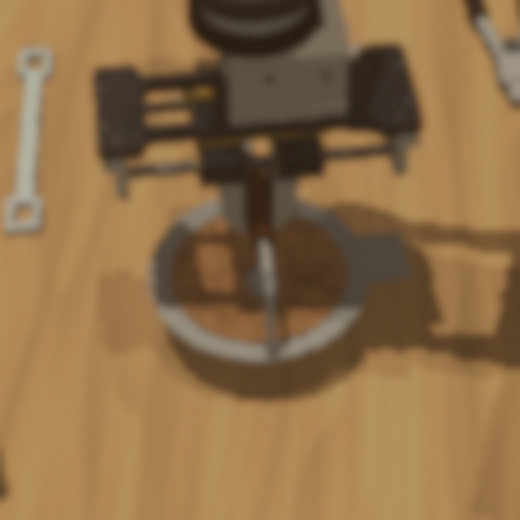

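The dish hangs level and clear of the board, with the ball near the middle at (262,280). Next I lift it and turn it in place.

```bash
python3 -m crank '[[-1,0,0,-1,0.005],[-1,0,0,-4,0.02],[-1,0,0,-9,0.045],[-1,0,0,-15,0.08],[-1,0,0,-22,0.125],[-1,0,0,-29,0.175],[-1,0,0,-36,0.225],[-1,0,0,-43,0.275],[-1,0,0,-50,0.325],[-1,0,0,-56,0.375],[-1,0,0,-61,0.425],[-1,0,0,-64,0.475]]'; python3 -c "from h import *; snap('s3')"
```

```text
time: 6.03
tool_pos: [0.5646, -0.041, 0.3465]
tool_rot: [3.141, -0.0, 1.258]
contact_force: [-0.4, -0.3, -2.6]
opening: 0.0134
grip_force: 40.0
s3 crop origin 194 124
```

View pics/s3.png

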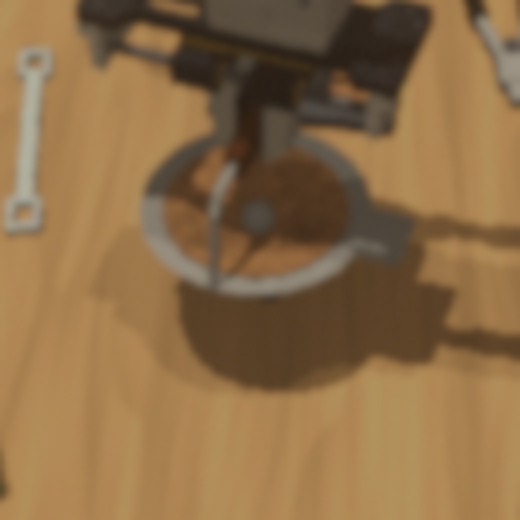

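The ball is still central at (258,215), so I continue the turn.

```bash
python3 -m crank '[[-1,0,0,0,0.04],[-1,0,0,0,0.09],[-1,0,0,0,0.14],[-1,0,0,0,0.19],[-1,0,0,0,0.24],[-1,0,0,0,0.29],[-1,0,0,0,0.34],[-1,0,0,0,0.39],[-1,0,0,0,0.44],[-1,0,0,0,0.49],[-1,0,0,0,0.54],[-1,0,0,0,0.59]]'; python3 -m crank '[[-1,0,0,0,0.05],[-1,0,0,0,0.1],[-1,0,0,0,0.15],[-1,0,0,0,0.2],[-1,0,0,0,0.25],[-1,0,0,0,0.3],[-1,0,0,0,0.35],[-1,0,0,0,0.4],[-1,0,0,0,0.445],[-1,0,0,0,0.485],[-1,0,0,0,0.513],[-1,0,0,0,0.528]]';  python3 - <<'E'
from h import *
f=np.load("pics/top0.npz")
snap('t4','top',(.55,.1,.1),90)
delta([.563,.150,.1875],.143)
E
```

```text
time: 7.08
tool_pos: [0.5645, -0.041, 0.3456]
tool_rot: [-3.141, 0.0, 0.67]
contact_force: [-0.3, 0.2, -2.5]
opening: 0.0135
grip_force: 40.0
time: 8.08
tool_pos: [0.5645, -0.041, 0.3455]
tool_rot: [-3.141, 0.0, 0.143]
contact_force: [0.5, 0.3, -2.8]
opening: 0.0135
grip_force: 40.0
t4 crop origin 118 111
t 8.1333 tool [ 0.5645 -0.041   0.3456] [-3.1414e+00  3.0000e-04  1.4270e-01] delta [  25.7 -189.3   -0.9] rotvec [-0.  0. -0.]
```

View pics/t4.png

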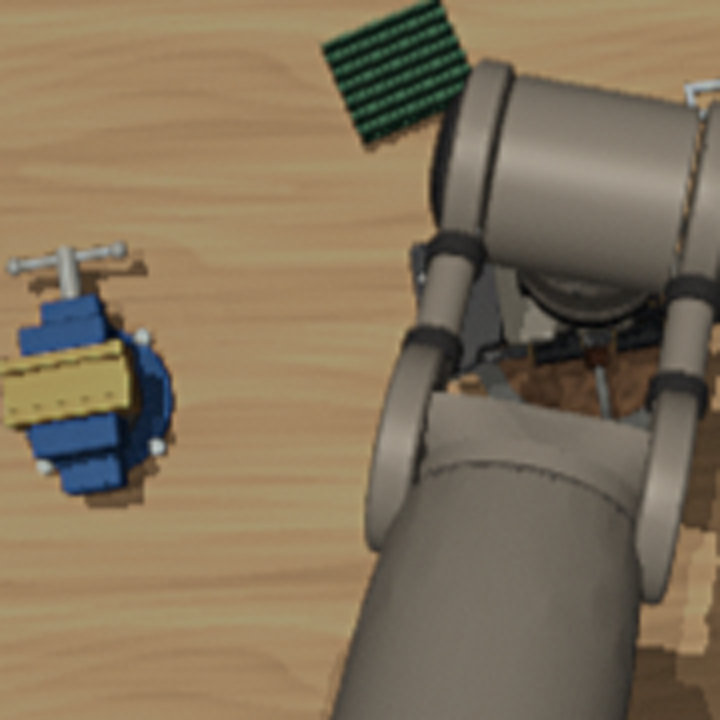

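The vise block is unobstructed at (65,385) in the crop, and the turned dish is under the arm. Next I translate smoothly and pause about 50 mm short.

```bash
python3 -m crank '[[-1,0.1,-0.5,0,0],[-1,0.2,-1.5,0,0],[-1,0.4,-3,0,0],[-1,0.7,-5,0,0],[-1,1,-7.4,0,0],[-1,1.4,-10.4,0,0],[-1,1.9,-13.9,0,0],[-1,2.4,-17.8,0,0],[-1,3,-22.3,0,0],[-1,3.7,-27.3,0,0],[-1,4.4,-32.2,0,0],[-1,5,-37.2,0,0]]'; python3 -m crank '[[-1,0.7,-5,0,0],[-1,1.3,-10,0,0],[-1,2,-15,0,0],[-1,2.7,-20,0,0],[-1,3.4,-25,0,0],[-1,4,-30,0,0],[-1,4.7,-35,0,0],[-1,5.4,-40,0,0],[-1,6,-45,0,0],[-1,6.7,-50,0,0],[-1,7.4,-55,0,0],[-1,8,-60,0,0]]'; python3 -m crank '[[-1,0.7,-5,0,0],[-1,1.3,-10,0,0],[-1,2,-15,0,0],[-1,2.7,-20,0,0],[-1,3.3,-24.5,0,0],[-1,3.8,-28.5,0,0],[-1,4.3,-32,0,0],[-1,4.7,-35,0,0],[-1,5,-37.5,0,0],[-1,5.3,-39.5,0,0],[-1,5.5,-41,0,0],[-1,5.6,-42,0,0]]'
python3 - <<'E'
from h import *
delta([.563,.150,.1875],.143)
snap('s5','side',(.56,.2,.1),75)
E
```

```text
time: 9.13
tool_pos: [0.5642, -0.0029, 0.3457]
tool_rot: [-3.141, -0.0, 0.144]
contact_force: [-1.1, -0.1, -2.7]
opening: 0.0138
grip_force: 40.0
time: 10.13
tool_pos: [0.5635, 0.0575, 0.3457]
tool_rot: [-3.142, 0.0, 0.144]
contact_force: [0.1, 0.3, -2.5]
opening: 0.0135
grip_force: 40.0
time: 11.13
tool_pos: [0.563, 0.0995, 0.3457]
tool_rot: [-3.142, -0.0, 0.144]
contact_force: [-1.1, -0.5, -3.1]
opening: 0.0138
grip_force: 40.0
t 11.1333 tool [0.563  0.0995 0.3457] [-3.1415e+00 -1.0000e-04  1.4380e-01] delta [  7.2 -50.   -0.8] rotvec [-0.    -0.     0.001]
s5 crop origin 179 186
```

View pics/s5.png

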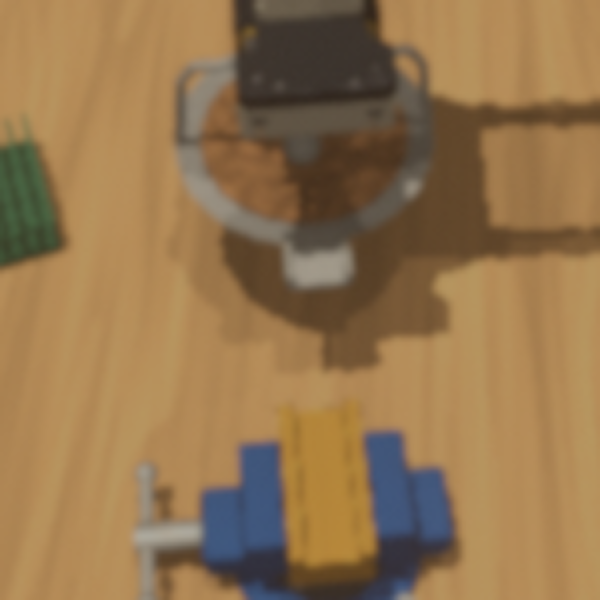

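The spout tip edge is at (318,288) in the crop and points at the groove's near end, around (320,405). The ball is central at (303,148). Now I measure the remaining gap.

Run:
```python
from h import *
f=np.load("pics/s5.npz"); p,d=f["p"],f["d"]; W=cloud("side",d); hsv=cv2.cvtColor(p,cv2.COLOR_RGB2HSV)
o=np.array([179,186])
m=np.zeros(d.shape,bool); m[280:340,245:280]=1; m&=(hsv[...,1]>150)&(hsv[...,0]>16)&(hsv[...,0]<32)&(W[...,2]>.084)&(W[...,2]<.105)
v,u=np.nonzero(m); P=plane("side",np.c_[u,v],.095); r=rect(P); print("brass",r,P.mean(0),np.median(W[m][:,2]))
a=r[1]; e=np.array([np.cos(a),np.sin(a)]); e=e if e[1]<0 else -e; print("near end",r[0]+.04*e, "far-side based")
uv=np.array([[284,282],[318,289],[353,282]])/4+o
print("spout edge px",uv.tolist(),plane("side",uv,.122))
m=np.zeros(d.shape,bool); m[245:260,248:269]=1; m&=(hsv[...,1]<70)&(W[...,2]>.1)&(W[...,2]<.16)
print("spout pts",m.sum(),W[m].min(0),W[m].max(0),np.median(W[m],0))
b=(np.array([[303,148]])/4+o); print("ball",plane("side",b,.3457-.2566+.021),"handle",telemetry.observe()["tool_pos"])
```

```text
brass (array([0.5442, 0.2958], dtype=float32), -1.426, array([0.0401, 0.0817], dtype=float32)) [0.5440303  0.29791939] 0.08771337556288192
near end [0.54997164 0.25621859] far-side based
spout edge px [[250.0, 256.5], [258.5, 258.25], [267.25, 256.5]] [[0.56976715 0.20156023]
 [0.55173272 0.20492444]
 [0.53363273 0.19991424]]
spout pts 196 [0.53639996 0.16927519 0.11597834] [0.57633815 0.20082515 0.12904827] [0.55431508 0.18579003 0.11977466]
ball [[0.56580598 0.10608831]] handle [0.56300648 0.09959522 0.34571146]
```

```bash
python3 -m crank '[[-1,0.1,-0.5,0,0],[-1,0.2,-1.5,0,0],[-1,0.4,-3,0,0],[-1,0.7,-5,0,0],[-1,1.1,-7.5,0,0],[-1,1.5,-10.5,0,0],[-1,2,-14,0,0],[-1,2.5,-17.5,0,0],[-1,3,-21,0,0],[-1,3.5,-24.5,0,0],[-1,4,-28,0,0],[-1,4.5,-31.5,0,0]]'; python3 -m crank '[[-1,0.5,-3.5,0,0],[-1,1,-7,0,0],[-1,1.4,-10,0,0],[-1,1.8,-12.7,0.5,0],[-1,2.2,-15,1,0],[-1,2.5,-17,2,0],[-1,2.7,-18.7,3,0],[-1,2.9,-20,4,0],[-1,3,-20.8,4.5,0],[-1,3.1,-21.3,5,0],[-1,3.1,-21.5,5,0],[-1,3.1,-21.5,5,0]]';python3 -m crank '[[-1,0,0,0,0],[-1,0,0,0,0],[-1,0,0,0,0],[-1,0,0,0,0],[-1,0,0,0,0],[-1,0,0,0,0],[-1,0,0,0,0],[-1,0,0,0,0]]'
python3 - <<'E'
from h import *
delta([.563,.153,.1825],.143)
snap('s6','side',(.56,.22,.1),75)
E
```

```text
time: 12.18
tool_pos: [0.563, 0.1316, 0.3457]
tool_rot: [-3.142, -0.0, 0.144]
contact_force: [0.8, -0.7, -3.0]
opening: 0.0136
grip_force: 40.0
time: 13.18
tool_pos: [0.563, 0.1529, 0.3407]
tool_rot: [-3.142, 0.0, 0.144]
contact_force: [-0.4, 0.2, -3.5]
opening: 0.0137
grip_force: 40.0
time: 13.85
tool_pos: [0.5629, 0.1529, 0.3407]
tool_rot: [-3.142, -0.0, 0.144]
contact_force: [-0.5, -0.0, -2.7]
opening: 0.0134
grip_force: 40.0
t 13.85 tool [0.5629 0.1529 0.3407] [-3.1415 -0.      0.1438] delta [ 0.1 -0.  -0.8] rotvec [-0.    -0.     0.001]
s6 crop origin 179 194
```

View pics/s6.png

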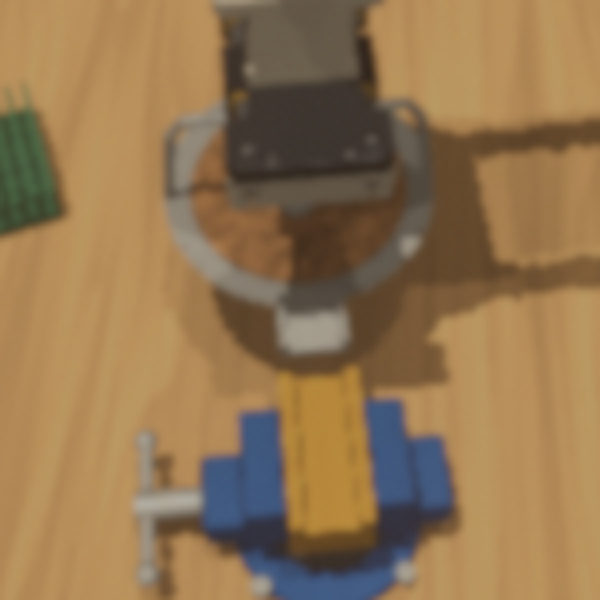

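The tip edge is at about (315,353) and the block's near edge at about (318,372). The ball is visible at (297,208). I check this against parallax by projection.

Run:
```python
from h import *
o=np.array([179,194])
for n,P in dict(near_end_top=(.5484,.2498,.095),near_end_side=(.55,.2562,.095),tip_under=(.5486,.2519,.1116),tip_top=(.5486,.2519,.119),ball=(.5629,.1529,.105)).items(): print(n,((proj("side",P)-o)*4).round(0))
f=np.load("pics/s6.npz"); p,d=f["p"],f["d"]; W=cloud("side",d); hsv=cv2.cvtColor(p,cv2.COLOR_RGB2HSV)
for x in (315,):
  for y in range(325,400,4):
    q=W[194+y//4,179+x//4]; print(y,q.round(4),hsv[194+y//4,179+x//4])
# block far/near edges at top plane
print(plane("side",np.array([[318,372],[325,540],[325,530]])/4+o,.095), plane("side",np.array([[315,353]])/4+o,.112),plane("side",np.array([[315,353]])/4+o,.119))
```

```text
near_end_top [320. 361.]
near_end_side [317. 372.]
tip_under [319. 349.]
tip_top [319. 342.]
ball [303. 190.]
325 [0.553  0.2396 0.1147] [ 20  36 164]
329 [0.5529 0.2419 0.1147] [ 19  34 164]
333 [0.5528 0.2442 0.1148] [ 18  36 165]
337 [0.5231 0.5853 0.7704] [ 18  36 165]
341 [0.5525 0.2494 0.1164] [ 18  36 164]
345 [0.5525 0.2503 0.1137] [ 20  38 156]
349 [0.5523 0.2524 0.1137] [ 18  48 137]
353 [5.572e-01 1.976e-01 3.000e-04] [ 16  76 110]
357 [ 0.5571  0.1999 -0.    ] [ 15 120  98]
361 [ 0.5571  0.201  -0.0029] [ 16 138  96]
365 [0.5567 0.2065 0.0029] [ 15 135  96]
369 [ 0.5568  0.2066 -0.002 ] [ 15 140 100]
373 [0.5565 0.2106 0.0012] [ 17 155 122]
377 [0.5526 0.2547 0.087 ] [ 19 167 154]
381 [0.5525 0.2572 0.0877] [ 19 170 175]
385 [0.5524 0.2584 0.0856] [ 19 170 181]
389 [0.5522 0.2619 0.0883] [ 19 172 182]
393 [0.5522 0.2628 0.0856] [ 19 171 182]
397 [0.552  0.266  0.0878] [ 18 171 182]
[[0.54933554 0.2561814 ]
 [0.54147208 0.34123682]
 [0.5417081  0.33653557]] [[0.55073836 0.25425233]] [[0.55044498 0.25777137]]
```

```bash
python3 -c "
from h import *
print(telemetry.observe()['grip_force'], ticket.hand_in())"
```

```text
the job is handed in; nothing more can be done
39.99934494495392 None
```

I handed the job in with the dish held level by its handle and the ball in the middle. By my measurements the spout tip is within about 3 mm of the groove's near end, in line with it and about 16 mm above the brass; no verdict came back.

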